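# Swing the swivel vise to its red angle mark and reclamp it

## Task

The small blue vise with the heat sink in its jaws has to stand at the 30 degree mark: loosen the black clamp knob by its lever handle until the clamp lets go, swing the head round until the yellow pointer stands at the red mark on the scale, then turn the knob tight again so that the head is locked there. Go by feel: leave it tightened with a push of about 15 newtons at the handle, never over 19. Do not force the head round against the clamp, and leave the screwdriver, the hard drive and the screw box where they lie.

Things in the scene. Friction and masses are not known exactly. Their poses are not given: they have to be found in the camera images.
- vise_base: blue cast swivel base, bolted to the bench: a disc 152 mm across, 24 mm high. Origin on the vertical swivel axis at bench height. +x points to the middle of the white scale on its rim (a black tick every 10 degrees), +y to the clamp lug; z up. The knob's vertical axis stands at x 0, y +88 mm in this frame
- red_mark (a point): the red 30 degree mark on the scale of the base, 70 mm from the swivel axis, 30 degrees anticlockwise (seen from above) from the base's +x, 25 mm above the bench
- vise_head: blue head that swivels on the base's z axis, -46 to +51 degrees, anticlockwise positive, 0 when its axes agree with the base's. Origin on the swivel axis at bench height; nose to its -x, pointer to its +x. Its foot is a round flange 128 mm across, top at 32 mm, worn slightly out of true. Jaws hold a heat sink (fixed), top at 128 mm. Unclamped it swings with 0.3 N m of drag and stays where left
- nose_grip (a point): a place to take the head: 92 mm from the swivel axis, 72 mm above the bench, on the middle line of its nose, a bar 32 mm wide (along the head's y), 58 mm long (along x), from 54 to 84 mm above the bench. The vise screw's 85 mm cross bar is 36 mm farther out, the moving jaw's face (top at 110 mm) 26 mm farther in
- pointer (a point): tip of the yellow pointer on the head's flange, on the head's +x side, 70 mm from the swivel axis and 33 mm above the bench. It is at the mark when it is straight above red_mark (same angle)
- clamp_dog: dark steel plate 26 x 62 x 10 mm under the knob, top at 48 mm; the pad under its toe presses on the flange. As the flange is worn, it bites at another knob angle at the mark than at the start (farther clockwise), so only feel tells: right is 12 to 19 N of tightening push at the handle (85 to 155 N on the pad); past 24 N (190 N) the dog bends. Origin as for vise_base
- screwdriver: red-handled screwdriver lying on the bench, bystander
- hard_drive: hard disk drive 147 x 101 x 26 mm lying flat, bystander
- screw_box: clear divided screw box 140 x 90 x 28 mm, bystander
- clamp_knob (a joint): angle of the clamp knob (rad): anticlockwise from above grows and loosens, clockwise tightens. Starts clamped at -0.3 to -0.1; 1.15 rad anticlockwise from there always frees it; stops at -1.6 and 1.6. Free it turns with under 1 N at the handle; once it bites, the push that tightens it grows by about 22 N per rad. Loosening takes 4 to 8 N. It does not unscrew by itself and rises 1.9 mm per rad
- knob_handle (a point): on the axis of the black upright handle (16 mm thick, orange top) at the end of the clamp knob's lever arm, 55 mm from the knob's vertical axis, 87 mm above the bench; the handle reaches from 63 to 99 mm, the 11 mm arm joins it below 73 mm. It can be pushed sideways or pinched. Seen from above it stands (1.25 + clamp_knob) rad anticlockwise of the base's +x about the knob's axis

How it is judged:
By the outcome, as a careful person would: the job done as asked, in the order asked, and still so for the second after the job is handed in, with the robot touching nothing.
It also fails if it takes over 64 s, if anything falls off the work surface, if the arm or the gripper's body presses on something with over 40 N, if the wrist force passes 120 N, or if a joint passes its speed limit or range.

## Robot

A 6-joint arm with a two-finger parallel gripper is mounted at the origin on the work surface. World frame = base frame: x ahead of the robot, y to its left, z up, the work surface at z = 0. Lengths are in m, angles in rad, forces in N, time in s.
With the tool pointing down it reaches from about 0.35 to 0.775 m from the base axis. Payload 5.5 kg.
Tool frame: the origin (TCP) lies at the very end of the fingers, on their centre line; the grasp point (between the pads) lies 19 mm behind it; z points along the fingers, y is the line along which they close (so a half turn about z gives the same grasp; the last joint's range is limited). The gripper opens to 85 mm and grips with 20 to 120 N. Pads are 22 mm wide; open, the fingers measure 114 mm over their backs; the gripper's body (76 mm by 85 mm) begins 54 mm behind the grasp point. The pads swing forward as they close: fully open they stand 13 mm farther back than shut.
Start: joints at [-1.439, 0.313, 0.046, 1.304, 0, 1.431], TCP at [0.154, -0.554, 0.231] pointing down, gripper open.
Joint ranges: [-2.76, 2.76], [-0.86, 1.69], [-1.03, 1.26], [-2.2, 2.34], [-1.47, 1.5], [-3.14, 3.14]. Speed limits (rad/s): [2.57, 2.57, 3.14, 3.14, 3.14, 3.14].

## Interface

Orientations are given as a unit quaternion [w, x, y, z].
In Python, from workcell import env, viewer, nets gives the robot as it stands. The module is installed in compiled form; this text tells all that it offers.
- The arm moves only by the shell command python3 -m creep FILE [OPENING] [FORCE], which reads ROWS from the file FILE. ROWS is a JSON object whose key "deltas" holds a list of rows, 1 to 8 of them, each of 6 numbers: dx, dy, dz in fractions of the full range, 1 being 0.8 m, then a rotation vector rx, ry, rz in fractions of the full range, 1 being 2 rad; each row is the pose to reach, as a shift and turn from the pose commanded when the command began, along the tool's axes at that moment; what a row does not reach only later rows make up. A row lasts 1/8 s, in which the tool goes at most 0.0625 m and 0.188 rad, less where a joint would pass 70% of its speed; a pose out of reach is approached as far as the arm can. OPENING is the finger opening in m, set as the command begins (- or left out keeps the last). The fingers move at their own pace and stop on an object; FORCE is the grip in N (left out, the last holds). Time passes only in rows, so rows that do not move let the fingers close. It prints the time, the measured TCP pose, the force, the opening and the grip force at its end. Input that does not fit is refused with a message, and nothing moves.
- env.get_state(): the state, without advancing time (a new reading comes with each control period).
- viewer.read_camera(name): name is "side" or "top" or "wrist"; returns a dict with "image" (384x512x3 uint8, red, green, blue), "K" (3x3 intrinsics, pixels), "D" ([k1, k2, p1, p2, k3] as OpenCV has them; the pictures are not rectified), "R" (3x3) and "t" (3): a world point X has camera coordinates R X + t. Camera axes: x right, y down, z forward; pixel columns grow to the right and rows downward; lengths in m; the calibration is good to about 2 mm. A picture is of the moment at which its call begins. There is no depth.
- env.hand_in(): hands the job in; it is judged then, once.
Trained networks look in a picture, given as the dict that the camera call returned (one of the last four; its "shot" number tells which), for a name from the list of things; names that differ only in an ending like _2 or _b are one class to them, and where a whole thing is asked for, a point or a joint stands for the part that bears it (a point fixed in the world has none). Each returns a list of dicts, best first, with "confidence" (0 to 1); they miss things now and then, are a little off and sometimes report something else, mostly with a low value. They report only what shows in the picture. A call takes as long as a camera call.
- nets.outline_of(label, picture): "region" (384x512 bool, what is visible of it) and "box" ([left, top, right, bottom] in pixels, round what is visible of it).
The state is a dict: "clock": time; "joint_pos": joint angles; "qvel": joint speeds; "tau": joint torques, N m; "tcp_pos": TCP position; "orientation": TCP orientation; "wrist_force": force on the tool from outside, world axes, zero at the start; "ft_torque": the same for the moment, N m; "finger_gap": finger opening in m; "grip_force": force on a finger pad.
Only numpy, scipy, OpenCV 4.12 (cv2) and the standard library are available. Lean on these libraries where they do the work, as an engineer would, in place of code of your own. Each camera call takes 0.05 s, during which the arm holds its last target. There are 200 camera calls.

## Working session

There is one attempt and no reset: what is moved stays moved. The work goes in short steps, Python scripts to look and compute and a shell command to move; the robot and the scene stay as the last step left them, time stands still between calls to the robot, and variables do not carry over. Pictures are saved under pics/ and viewed, at most 10 in all, crops included, and the job is handed in when it is done.

```bash
mkdir -p pics; cat > h.py <<'E'
import numpy as np, cv2, json
from workcell import env, viewer, nets
def ray(p,uv):
    n=cv2.undistortPoints(np.array([[uv]],float),p["K"],np.array(p["D"],float))[0,0]
    d=np.array(p["R"]).T@np.array([n[0],n[1],1]); o=-np.array(p["R"]).T@np.array(p["t"]); return o,d
def at_z(p,uv,z):
    o,d=ray(p,uv); return o+d*(z-o[2])/d[2]
def proj(p,X):
    r=cv2.projectPoints(np.atleast_2d(np.array(X,float)),cv2.Rodrigues(np.array(p["R"]))[0],np.array(p["t"],float),np.array(p["K"]),np.array(p["D"],float))[0]
    return r[:,0]
def save(p,n): cv2.imwrite("pics/"+n,p["image"][:,:,::-1])
E
python3 - <<'E'
from h import *
s=env.get_state(); print({k:np.round(v,3).tolist() for k,v in s.items()})
ims=[]
for n in ("top","side"):
    p=viewer.read_camera(n); ims.append(p["image"])
    print(n,"cam at",np.round(-np.array(p["R"]).T@np.array(p["t"]),3))
    for l in ["vise_base","vise_head","clamp_dog","knob_handle","pointer","screwdriver","hard_drive","screw_box"]:
        r=nets.outline_of(l,p)
        for q in r[:2]:
            ys,xs=np.nonzero(q["region"]); print(n,l,round(q["confidence"],2),np.round(q["box"]).tolist(),round(xs.mean(),1),round(ys.mean(),1),at_z(p,(xs.mean(),ys.mean()),0.03).round(3))
    cv2.imwrite(f"pics/{n}1.png",cv2.resize(p["image"][:,:,::-1],(800,600),interpolation=cv2.INTER_CUBIC))
E
```

```text
{'clock': 0.0, 'joint_pos': [-1.439, 0.314, 0.045, 1.304, -0.0, 1.431], 'qvel': [0.001, -0.002, -0.001, 0.001, 0.002, 0.003], 'tau': [-0.003, -48.062, 29.853, 0.019, -0.0, 0.0], 'tcp_pos': [0.154, -0.553, 0.23], 'orientation': [-0.001, 0.991, 0.135, 0.0], 'wrist_force': [0.007, -0.605, -0.275], 'ft_torque': [-0.023, -0.008, 0.004], 'grip_force': 0.0, 'finger_gap': 0.086}
top cam at [ 0.337 -0.042  1.067]
top vise_base 0.57 [189.0, 182.0, 267.0, 238.0] 233.2 209.4 [0.529 0.049 0.03 ]
top vise_head 0.98 [220.0, 185.0, 264.0, 254.0] 240.8 213.7 [0.517 0.025 0.03 ]
top clamp_dog 0.17 [156.0, 188.0, 166.0, 241.0] 159.6 222.5 [0.477 0.268 0.03 ]
top knob_handle 0.47 [190.0, 195.0, 218.0, 216.0] 203.1 205.5 [0.536 0.141 0.03 ]
top knob_handle 0.33 [154.0, 178.0, 164.0, 243.0] 159.8 221.7 [0.48  0.268 0.03 ]
top pointer 0.72 [220.0, 187.0, 264.0, 255.0] 240.3 213.6 [0.517 0.026 0.03 ]
top screwdriver 0.53 [153.0, 181.0, 167.0, 242.0] 159.8 221.3 [0.481 0.268 0.03 ]
top hard_drive 0.6 [295.0, 159.0, 332.0, 206.0] 313.5 181.3 [ 0.63  -0.194  0.03 ]
top screw_box 0.55 [354.0, 178.0, 386.0, 223.0] 367.1 201.2 [ 0.575 -0.36   0.03 ]
side cam at [0.333 0.479 0.816]
side vise_base 0.79 [231.0, 204.0, 291.0, 270.0] 250.0 245.0 [0.525 0.089 0.03 ]
side vise_head 0.97 [232.0, 195.0, 313.0, 253.0] 264.2 221.3 [0.518 0.011 0.03 ]
side knob_handle 0.82 [229.0, 242.0, 251.0, 263.0] 239.3 253.0 [0.54 0.12 0.03]
side pointer 0.56 [228.0, 195.0, 312.0, 251.0] 264.2 221.7 [0.518 0.012 0.03 ]
side screwdriver 0.77 [184.0, 301.0, 263.0, 340.0] 234.7 323.5 [0.478 0.279 0.03 ]
side screwdriver 0.44 [265.0, 113.0, 316.0, 148.0] 289.0 128.4 [ 0.577 -0.348  0.03 ]
side hard_drive 0.83 [226.0, 141.0, 282.0, 178.0] 254.1 159.4 [ 0.628 -0.181  0.03 ]
side screw_box 0.59 [263.0, 112.0, 315.0, 146.0] 289.1 128.2 [ 0.577 -0.349  0.03 ]
```

```bash
python3 - <<'E'
import cv2,numpy as np
t=cv2.imread("pics/top1.png"); s=cv2.imread("pics/side1.png")
# crops in orig px: top 140-280 x 165-270 ; side 210-330 x 180-285
f=800/512
def c(i,x0,y0,x1,y1): return cv2.resize(i[int(y0*f):int(y1*f),int(x0*f):int(x1*f)],(800,600),interpolation=cv2.INTER_CUBIC)
cv2.imwrite("pics/topc.png",c(t,180,175,280,250)); cv2.imwrite("pics/sidec.png",c(s,215,185,325,267.5))
E
```

```text
(no output)
```

View pics/topc.png

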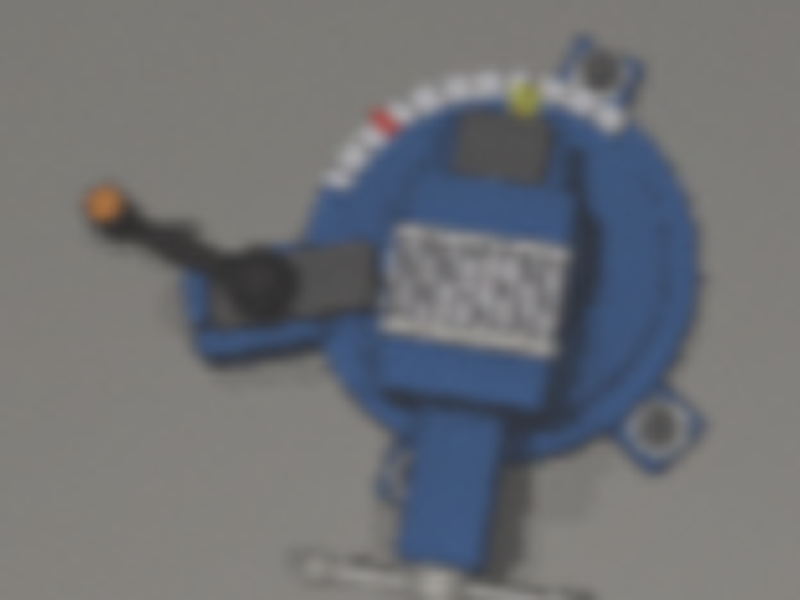

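View pics/sidec.png

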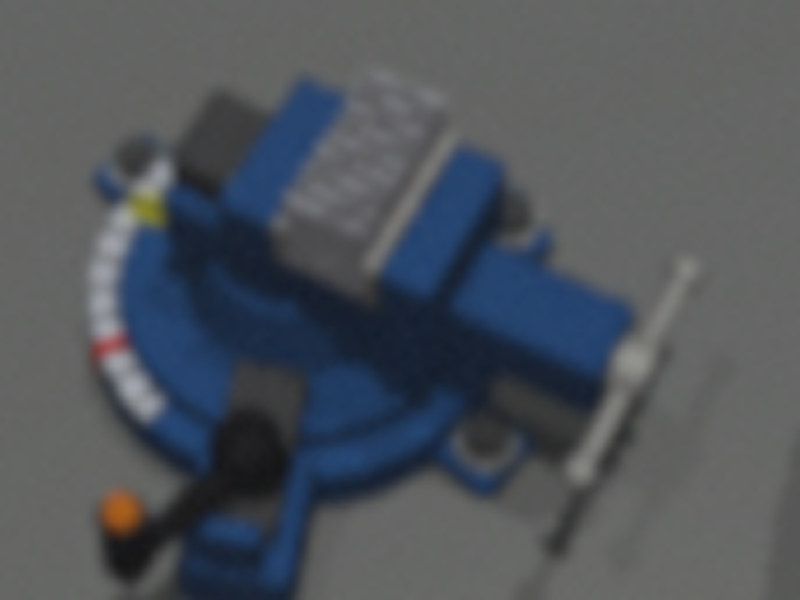

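The crops show, in crop pixels:
- **Top view:** yellow pointer (525,98), red mark (384,122), orange handle top (104,204), knob (262,283).
- **Side view:** pointer (150,208), red mark (112,348), orange top (121,512).

Next I fit the base pose to these colour centroids.

```bash
cat >> h.py <<'E'
from scipy.optimize import least_squares
def blob(p,col,box):
    h=cv2.cvtColor(p["image"],cv2.COLOR_RGB2HSV).astype(int); H,S,V=h[...,0],h[...,1],h[...,2]
    m={"r":((H<7)|(H>172))&(S>110)&(V>80),"o":(H>=7)&(H<20)&(S>110)&(V>90),"y":(H>=24)&(H<36)&(S>110)&(V>70)}[col]
    x0,y0,x1,y1=box; k=np.zeros_like(m); k[y0:y1,x0:x1]=1; m=m&k
    ys,xs=np.nonzero(m)
    if len(xs)==0: return None
    w=S[ys,xs]; return np.array([(xs*w).sum()/w.sum(),(ys*w).sum()/w.sum()]),len(xs)
BOX={"top":(180,165,280,250),"side":(205,180,325,290)}
def rz(a): return np.array([[np.cos(a),-np.sin(a)],[np.sin(a),np.cos(a)]])
def model(q):
    x,y,yaw,th,k=q; c=np.array([x,y])
    red=np.r_[c+70e-3*rz(yaw)@[np.cos(np.pi/6),np.sin(np.pi/6)],.025]
    poi=np.r_[c+67e-3*rz(yaw+th)@[1,0],.033]
    kn=c+rz(yaw)@[0,.088]
    ha=np.r_[kn+.055*rz(yaw+1.25+k)@[1,0],.097]
    return {"r":red,"y":poi,"o":ha}
def measure(cams=("top","side"),verbose=True):
    obs=[]
    for n in cams:
        p=viewer.read_camera(n)
        for c in "ryo":
            b=blob(p,c,BOX[n])
            if verbose: print(n,c,b)
            if b: obs.append((p,c,b[0]))
    f=lambda q:np.concatenate([proj(p,model(q)[c])[0]-uv for p,c,uv in obs])
    r=least_squares(f,[.53,.035,.1,-.2,-.2],loss="soft_l1")
    return r.x,r.fun,obs
E
python3 - <<'E'
from h import *
q,res,obs=measure(); print(q.round(4),"deg",np.degrees(q[2:]).round(1)); print(res.round(1))
m=model(q); print(m)
c=q[:2]; print("knob",c+rz(q[2])@[0,.088]); print("nose",c+.092*rz(q[2]+q[3])@[-1,0])
for n in("top","side"):
    p=[o[0] for o in obs]; 
E
```

```text
top r (array([227., 189.]), 1)
top y (array([245., 187.]), 1)
top o (array([192.50512682, 199.73502428]), 14)
side r (array([228., 232.]), 1)
side y (array([234.48255382, 213.03489235]), 10)
side o (array([230.62832298, 254.32099379]), 23)
[ 0.536   0.025   0.2067 -0.3221 -0.28  ] deg [ 11.8 -18.5 -16. ]
[ 0.3  1.5 -0.  -0.8 -0.2 -0.2  2.1  0.1 -0.7 -0.7 -0.3  0.4]
{'r': array([0.58813177, 0.07169786, 0.025     ]), 'y': array([0.60254   , 0.01728615, 0.033     ]), 'o': array([0.53903567, 0.16191102, 0.097     ])}
knob [0.51792152 0.11112527]
nose [0.44459711 0.03559034]
```

```bash
python3 - <<'E'
from h import *
T=viewer.read_camera("top");S=viewer.read_camera("side")
obs=[(T,"r",(228,190.2)),(T,"y",(245.6,187.2)),(T,"o",(192.5,199.9)),(T,"k",(212.75,210.4)),
(S,"r",(230.3,232.8)),(S,"y",(235.4,213.6)),(S,"o",(230.7,254.6)),(S,"k",(249.4,246))]
def M(q):
    m=model(q[:5]); m["k"]=np.r_[q[:2]+rz(q[2])@[0,.088],q[5]]; return m
f=lambda q:np.concatenate([proj(p,M(q)[c])[0]-np.array(uv) for p,c,uv in obs])
r=least_squares(f,[.53,.035,.1,-.2,-.2,.06]); q=r.x
print(q.round(4),np.degrees(q[2:5]).round(1)); print(r.fun.round(1))
c=q[:2]; print(M(q)["o"],"knob",M(q)["k"],"nose",c+.092*rz(q[2]+q[3])@[-1,0])
np.save("q.npy",q)
a=np.linspace(0,2*np.pi,60,endpoint=False)
out=[]
for p,x0,y0 in((T,180,165),(S,210,180)):
    im=cv2.resize(p["image"][y0:y0+100,x0:x0+110][:,:,::-1],None,fx=3.6,fy=3.6*1.3,interpolation=cv2.INTER_CUBIC)
    def dr(X,col):
        for u,v in proj(p,X): cv2.circle(im,(int((u+.5-x0)*3.6),int((v+.5-y0)*4.68)),2,col,-1)
    dr([np.r_[c+.076*np.array([np.cos(t),np.sin(t)]),.024] for t in a],(0,255,0))
    dr([np.r_[c+.064*np.array([np.cos(t),np.sin(t)]),.032] for t in a],(255,0,255))
    dr(list(M(q).values()),(255,255,0))
    n=[np.r_[c+rz(q[2]+q[3])@v,.084] for v in([-.063,.016],[-.063,-.016],[-.121,.016],[-.121,-.016])]; dr(n,(0,0,255))
    out.append(im)
cv2.imwrite("pics/ov.png",np.hstack(out)); print(np.hstack(out).shape)
E
```

```text
[ 0.5338  0.0237  0.199  -0.3038 -0.282   0.0639] [ 11.4 -17.4 -16.2]
[-0.2  0.9 -0.5 -0.3  0.2  0.  -1.5 -0.1  0.7 -1.  -0.8 -1.2  0.3 -0.2
 -0.2  0.4]
[0.53798942 0.16053019 0.097     ] knob [0.51637813 0.10995398 0.06391879] nose [0.44227736 0.03332173]
(468, 792, 3)
```

View pics/ov.png

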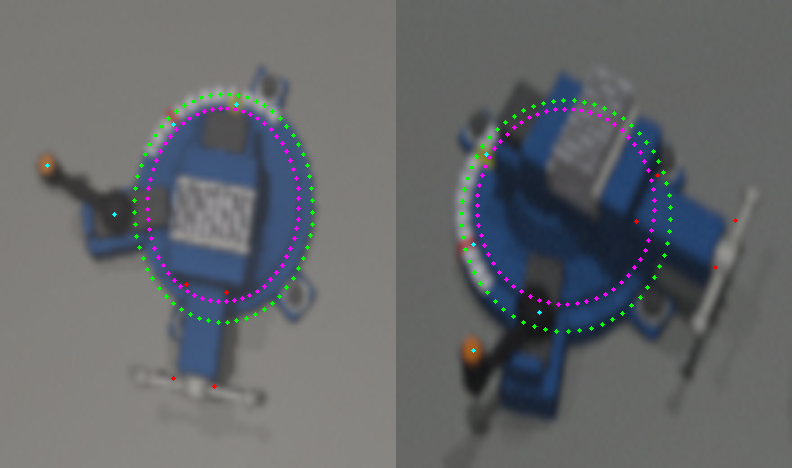

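The overlay shows the base disc fits to within about 1–2 px, and the knob, handle and mark points sit on their features. The nose corners are about 2 px off, towards +y. I'll move above the handle and check again with the wrist camera.

```bash
cat >> h.py <<'E'
from scipy.spatial.transform import Rotation as Ro
def plan(xyz,yh):
    "tool-axes shift and rotvec to xyz (world), pointing down, tool y heading yh deg"
    s=env.get_state(); w,x,y,z=s["orientation"]; R=Ro.from_quat([x,y,z,w]).as_matrix()
    a=np.radians(yh); Y=np.array([np.cos(a),np.sin(a),0]); Z=np.array([0,0,-1.]); G=np.c_[np.cross(Y,Z),Y,Z]
    cur=np.degrees(np.arctan2(R[1,1],R[0,1]))
    print("tcp",np.round(s["tcp_pos"],4),"yhead",round(cur,2),"j6",round(s["joint_pos"][5],2),"F",np.round(s["wrist_force"],1),"t",round(s["clock"],2))
    print("->",(R.T@(np.array(xyz)-s["tcp_pos"])).round(4),Ro.from_matrix(R.T@G).as_rotvec().round(3))
E
python3 -c "
from h import *
plan([.538,.160,.2],-23.2)"
```

```text
tcp [ 0.1544 -0.5539  0.2313] yhead -74.43 j6 1.43 F [ 0.3 -0.2 -0.6] t 1.1
-> [ 0.5612 -0.5847  0.0312] [ 0.     0.    -0.894]
```

The manual's scale: shifts go in shares of 0.8 m and turns go in shares of 2 rad. Converting my numbers, -0.359 m is -0.4488, 0.344 m is 0.43, -0.56 rad is -0.28.

```bash
echo '{"deltas":[[0.0538,-0.0563,0,0,0,-0.035],[0.1075,-0.1125,0,0,0,-0.07],[0.1613,-0.1675,0,0,0,-0.105],[0.215,-0.225,0,0,0,-0.14],[0.2688,-0.28,0,0,0,-0.175],[0.3225,-0.3363,0,0,0,-0.21],[0.3763,-0.3925,0.0125,0,0,-0.245],[0.43,-0.4488,0.0125,0,0,-0.28]]}' > rows.txt && python3 -m creep rows.txt 0.03 20
python3 -c "
from h import *
plan([.538,.160,.2],-23.2)"
```

```text
clock: 2.1
tcp_pos: [0.3897, -0.1141, 0.2211]
orientation: [0.0, 0.914, 0.405, 0.0]
wrist_force: [1.1, -0.3, -0.2]
finger_gap: 0.03
grip_force: 0.0
tcp [ 0.3897 -0.1141  0.2211] yhead -42.23 j6 1.82 F [ 1.1 -0.3 -0.2] t 2.1
-> [ 0.3026 -0.0744  0.0211] [ 0.001  0.    -0.332]
```

Converted, 0.303 m is 0.3788, 0.24 m is 0.3, -0.332 rad is -0.166.

```bash
echo '{"deltas":[[0.075,-0.0188,0,0,0,-0.035],[0.15,-0.0375,0,0,0,-0.07],[0.225,-0.0563,0,0,0,-0.105],[0.3,-0.075,0.0125,0,0,-0.14],[0.3788,-0.0925,0.0263,0,0,-0.166],[0.3788,-0.0925,0.0263,0,0,-0.166],[0.3788,-0.0925,0.0263,0,0,-0.166]]}' > rows.txt && python3 -m creep rows.txt
python3 - <<'E'
from h import *
plan([.538,.160,.081],-23.2)
p=viewer.read_camera("wrist"); q=np.load("q.npy")
m=model(q[:5]); print({k:proj(p,v)[0].round(1) for k,v in m.items()})
for c in "oyr": print(c,blob(p,c,(0,0,512,384)))
cv2.imwrite("pics/w1.png",p["image"][:,:,::-1])
E
```

```text
clock: 2.98
tcp_pos: [0.5382, 0.158, 0.1999]
orientation: [-0.0, 0.835, 0.55, -0.001]
wrist_force: [-0.1, -0.8, 0.1]
finger_gap: 0.0301
grip_force: 0.0
tcp [0.5382 0.158  0.1999] yhead -23.27 j6 2.12 F [-0.1 -0.8  0.1] t 2.98
-> [ 0.0019 -0.0009  0.1189] [-0.001  0.001 -0.001]
{'r': array([326.5, 225.6]), 'y': array([357.8, 267.1]), 'o': array([247.6, 187. ])}
o (array([247.9278735, 186.3001272]), 206)
y (array([355.77961332, 266.35113915]), 158)
r (array([133.45580832,  82.85342355]), 3026)
```

View pics/w1.png

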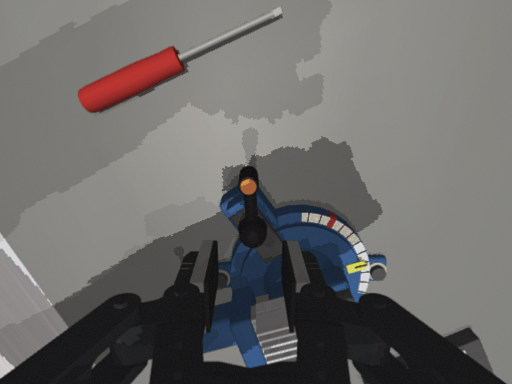

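The wrist picture shows the orange handle top at (248,186), as predicted, and the knob centre at (254,232). The red mark is at (332,222) and the pointer tip at (367,267). I'll refine the fit with these points.

```bash
python3 - <<'E'
from h import *
T=viewer.read_camera("top");W=viewer.read_camera("wrist")
red=blob(W,"r",(310,200,350,240)); print("red",red)
q0=np.load("q.npy")
obs=[(T,"r",(228,190.2),.6),(T,"o",(192.5,199.9),.6),(T,"k",(212.75,210.4),.6),
(W,"r",red[0] if red else (332,222),1),(W,"t",(367,267),1),(W,"y",(355.8,266.4),.5),(W,"o",(247.9,186.3),1),(W,"k",(254,232),.7)]
def M(q):
    m=model(q[:5]); kn=q[:2]+rz(q[2])@[0,.088]; m["k"]=np.r_[kn,.064]; m["t"]=np.r_[q[:2]+.07*rz(q[2]+q[3])@[1,0],.033]
    m["y"]=np.r_[q[:2]+.062*rz(q[2]+q[3])@[1,0],.033]
    return m
f=lambda q:np.concatenate([w*(proj(p,M(q)[c])[0]-np.array(uv)) for p,c,uv,w in obs])
r=least_squares(f,q0[:5]); q=r.x
print(q.round(4),np.degrees(q[2:5]).round(1)); print(r.fun.round(1))
print(M(q)["o"],"knob",M(q)["k"],"nose",q[:2]+.092*rz(q[2]+q[3])@[-1,0]); np.save("q2.npy",q)
s=env.get_state()["tcp_pos"]; print("lever heading",np.degrees(q[2]+1.25+q[4]))
plan([*M(q)["o"][:2],.081],np.degrees(q[2]+1.25+q[4])-90)
E
```

```text
red (array([330.59783037, 220.16617357]), 59)
[ 0.5407  0.0229  0.2351 -0.3967 -0.2573] [ 13.5 -22.7 -14.7]
[-0.3 -0.5  0.2 -0.1 -0.5 -0.8 -0.2  1.4  0.3 -0.6  1.9  0.8 -0.1 -0.9
 -1.4  0.4]
[0.53869047 0.16027348 0.097     ] knob [0.52019339 0.10847717 0.064     ] nose [0.44989309 0.03769411]
lever heading 70.34774655731468
tcp [0.5383 0.1566 0.2008] yhead -23.42 j6 2.12 F [0.4 0.2 0.9] t 3.12
-> [ 0.0035 -0.0012  0.1198] [ 0.001  0.    -0.066]
```

Converted, 0.121 m is 0.1513, 0.11 m is 0.1375, -0.06 rad is -0.03.

```bash
echo '{"deltas":[[0.0025,-0.0013,0.05,0,0,-0.02],[0.0038,-0.0013,0.1,0,0,-0.03],[0.0038,-0.0013,0.1375,0,0,-0.03],[0.0038,-0.0013,0.1513,0,0,-0.03],[0.0038,-0.0013,0.1513,0,0,-0.03]]}' > rows.txt && python3 -m creep rows.txt
python3 - <<'E'
from h import *
plan([.5387,.1603,.080],-19.7)
# loosening arc around knob, tool-axes deltas for +dk
kn=np.array([.5195,.109]); 
for dk in (.2,.4,.6,.8,1.0,1.2):
    l=np.array([.055,0]); d=rz(dk)@l-l  # tool: x=radial out? print
    print(dk,d.round(4))
w,x,y,z=env.get_state()["orientation"]; print(Ro.from_quat([x,y,z,w]).as_matrix().round(2))
E
```

```text
clock: 3.75
tcp_pos: [0.5387, 0.1601, 0.0796]
orientation: [-0.0, 0.819, 0.574, -0.0]
wrist_force: [-0.1, 0.2, 0.5]
finger_gap: 0.0298
grip_force: 0.0
tcp [0.5387 0.1601 0.0796] yhead -19.96 j6 2.07 F [-0.1  0.2  0.5] t 3.75
-> [ 0.0002 -0.0001 -0.0004] [-0.     0.    -0.005]
0.2 [-0.0011  0.0109]
0.4 [-0.0043  0.0214]
0.6 [-0.0096  0.0311]
0.8 [-0.0167  0.0395]
1.0 [-0.0253  0.0463]
1.2 [-0.0351  0.0513]
[[ 0.34  0.94 -0.  ]
 [ 0.94 -0.34 -0.  ]
 [-0.   -0.   -1.  ]]
```

Converted, -0.0276 m is -0.0345, -0.0189 m is -0.0236, -0.525 rad is -0.2625.

```bash
echo '{"deltas":[[-0.0013,-0.012,0,0,0,-0.0875],[-0.0041,-0.0236,0,0,0,-0.175],[-0.0093,-0.0345,0,0,0,-0.2625]]}' > rows.txt && python3 -m creep rows.txt
echo '{"deltas":[[-0.0025,-0.012,-0.0013,0,0,-0.0875],[-0.0056,-0.0236,-0.0013,0,0,-0.175],[-0.0106,-0.0345,-0.0013,0,0,-0.2625],[-0.0179,-0.0443,-0.0013,0,0,-0.35],[-0.0263,-0.0528,-0.0013,0,0,-0.4375],[-0.0263,-0.0528,-0.0013,0,0,-0.4375]]}' > rows.txt && python3 -m creep rows.txt
```

```text
clock: 4.12
tcp_pos: [0.5143, 0.1633, 0.0819]
orientation: [0.003, 0.64, 0.769, 0.003]
wrist_force: [4.0, -0.3, -3.6]
finger_gap: 0.0299
grip_force: 2.7
clock: 4.88
tcp_pos: [0.4738, 0.1349, 0.0822]
orientation: [0.002, 0.257, 0.966, 0.001]
wrist_force: [0.6, 0.6, -0.1]
finger_gap: 0.0298
grip_force: 0.0
```

```bash
python3 - <<'E'
from h import *
q=np.load("q2.npy")
kn=np.array([.5195,.109]); s=env.get_state(); d=s["tcp_pos"][:2]-kn; print("r",np.hypot(*d),"ang",np.degrees(np.arctan2(d[1],d[0])),s["wrist_force"].round(1))
p=viewer.read_camera("top"); uv=blob(p,"o",BOX["top"]); print(uv)
if uv: print(at_z(p,uv[0],.1))
p=viewer.read_camera("side"); uv=blob(p,"o",BOX["side"]); print(uv)
if uv: print(at_z(p,uv[0],.1))
E
```

```text
r 0.05257922257507691 ang 150.43406464607742 [ 0.6  0.6 -0.1]
None
None
```

Converted, -0.12 m is -0.15, -0.07 m is -0.0875.

```bash
echo '{"deltas":[[0,0,-0.0375,0,0,0],[0,0,-0.0875,0,0,0],[0,0,-0.15,0,0,0],[0,0,-0.15,0,0,0]]}' > rows.txt && python3 -m creep rows.txt 0.07
python3 - <<'E'
from h import *
q=np.load("q2.npy"); kn=np.array([.5195,.109])
p=viewer.read_camera("wrist")
for q2 in [blob(p,"o",(0,0,512,384))]:
    print(q2); X=at_z(p,q2[0],.1); d=X[:2]-kn; print(X,np.hypot(*d),"k=",np.arctan2(d[1],d[0])-q[2]-1.25)
n=q[:2]+.092*rz(q[2]+q[3])@[-1,0]; print(n)
plan([*n,.16],np.degrees(q[2]+q[3])+90)
cv2.imwrite("pics/w2.png",p["image"][:,:,::-1])
E
```

```text
clock: 5.48
tcp_pos: [0.4757, 0.1358, 0.2048]
orientation: [0.004, 0.257, 0.966, 0.002]
wrist_force: [0.2, 0.1, -0.2]
finger_gap: 0.0702
grip_force: 0.0
(array([255.14325988, 184.41530982]), 199)
[0.4758162  0.14157935 0.1       ] 0.054494843163308236 k= 1.0156445477575562
[0.44989309 0.03769411]
tcp [0.4744 0.1356 0.2025] yhead 60.23 j6 0.64 F [ 0.4 -0.2 -0.5] t 5.53
-> [-0.0272 -0.0973  0.0423] [ 0.002  0.005 -0.358]
```

View pics/w2.png

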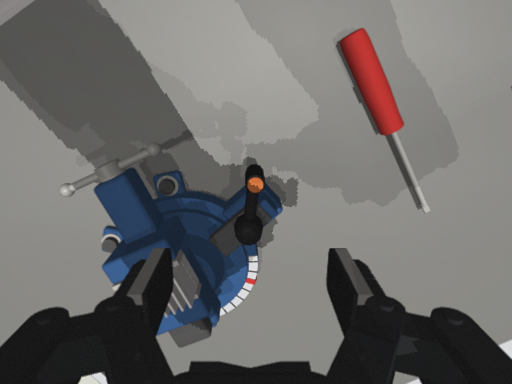

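The handle is at (255,184), so the knob has turned to about +1.02 rad. That is 1.27 rad of loosening, so the clamp is free. The nose runs from about (118,182) to (140,225).

```bash
python3 - <<'E'
from h import *
q=np.load("q2.npy")
p=viewer.read_camera("wrist")
a=at_z(p,(118,182),.084)[:2]; b=at_z(p,(140,224),.084)[:2]; print(a,b,"head axis deg",np.degrees(np.arctan2(*(b-a)[::-1])), "len",np.hypot(*(b-a)))
for u in((97,192),(140,171)): print(at_z(p,u,.084).round(4))
print(proj(p,[np.r_[q[:2]+rz(q[2]+q[3])@v,.084] for v in([-.063,0],[-.121,0.016],[-.121,-.016])]).round(0))
h=(b-a)/np.hypot(*(b-a)); c=q[:2]; print("axis->a radial",(c-a)@h,"lat",(c-a)@[-h[1],h[0]])
E
```

```text
[0.42131286 0.04456327] [0.46026153 0.03846773] head axis deg -8.89474578610503 len 0.039422762930949345
[0.4197 0.0246 0.084 ]
[0.4226 0.0653 0.084 ]
[[147. 244.]
 [134. 177.]
 [ 98. 190.]]
axis->a radial 0.12129682471006686 lat -0.0029450089130985692
```

Converted, -0.097 m is -0.1213, -0.066 m is -0.0825, -0.358 rad is -0.179.

```bash
echo '{"deltas":[[-0.0113,-0.0413,0,0,0,-0.06],[-0.0225,-0.0825,0.0125,0,0,-0.12],[-0.0338,-0.1213,0.0525,0,0,-0.179],[-0.0338,-0.1213,0.0525,0,0,-0.179],[-0.0338,-0.1213,0.0525,0,0,-0.179]]}' > rows.txt && python3 -m creep rows.txt
python3 -c "
from h import *
plan([.450,.0377,.058],80.8)"
```

```text
clock: 6.2
tcp_pos: [0.4478, 0.0378, 0.1578]
orientation: [-0.001, 0.081, 0.997, 0.0]
wrist_force: [1.1, 1.3, 0.9]
finger_gap: 0.07
grip_force: 0.0
tcp [0.4478 0.0378 0.1578] yhead 80.73 j6 0.07 F [1.1 1.3 0.9] t 6.2
-> [-0.0023  0.0002  0.0998] [ 0.    -0.001 -0.001]
```

Converted, 0.099 m is 0.1238, 0.075 m is 0.0938.

```bash
echo '{"deltas":[[-0.0013,0,0.05,0,0,0],[-0.0025,0,0.0938,0,0,0],[-0.0025,0,0.1238,0,0,0],[-0.0025,0,0.1238,0,0,0]]}' > rows.txt && python3 -m creep rows.txt
echo '{"deltas":[[0,0,0,0,0,0],[0,0,0,0,0,0],[0,0,0,0,0,0],[0,0,0,0,0,0],[0,0,0,0,0,0]]}' > rows.txt && python3 -m creep rows.txt 0.0 30
```

```text
clock: 6.7
tcp_pos: [0.4492, 0.0382, 0.0583]
orientation: [-0.001, 0.08, 0.997, 0.0]
wrist_force: [-0.5, 0.4, 0.8]
finger_gap: 0.0698
grip_force: 0.0
clock: 7.32
tcp_pos: [0.4512, 0.037, 0.0608]
orientation: [0.001, 0.08, 0.997, -0.0]
wrist_force: [-1.1, -1.4, 6.4]
finger_gap: 0.0315
grip_force: 29.9
```

Converted, -0.0369 m is -0.0461, -0.025 m is -0.0313, -0.42 rad is -0.21.

```bash
echo '{"deltas":[[-0.0011,-0.0158,0,0,0,-0.07],[-0.0044,-0.0313,0,0,0,-0.14],[-0.0098,-0.0461,0,0,0,-0.21]]}' > rows.txt && python3 -m creep rows.txt
echo '{"deltas":[[-0.0011,-0.0158,0,0,0,-0.07],[-0.0044,-0.0313,0,0,0,-0.14],[-0.0098,-0.0461,0,0,0,-0.21],[-0.0098,-0.0461,0,0,0,-0.21],[-0.0098,-0.0461,0,0,0,-0.21]]}' > rows.txt && python3 -m creep rows.txt
python3 - <<'E'
from h import *
q=np.load("q2.npy"); s=env.get_state(); d=s["tcp_pos"][:2]-q[:2]; print(np.hypot(*d),"head heading",np.degrees(np.arctan2(-d[1],-d[0])),"base",np.degrees(q[2]))
plan(s["tcp_pos"],133.5)
out=[]
for n,(x0,y0) in(("top",(195,170)),("side",(205,190))):
    p=viewer.read_camera(n); print([ (c,blob(p,c,BOX[n])) for c in "ry"])
    out.append(cv2.resize(p["image"][y0:y0+75,x0:x0+50][:,:,::-1],(400,600),interpolation=cv2.INTER_CUBIC))
cv2.imwrite("pics/sw.png",np.hstack(out))
E
```

```text
clock: 7.7
tcp_pos: [0.4536, 0.0002, 0.0608]
orientation: [0.002, -0.132, 0.991, 0.001]
wrist_force: [3.9, 6.5, 1.9]
finger_gap: 0.0318
grip_force: 30.4
clock: 8.32
tcp_pos: [0.4708, -0.0327, 0.0608]
orientation: [0.003, -0.335, 0.942, 0.001]
wrist_force: [1.8, 7.0, 4.5]
finger_gap: 0.0313
grip_force: 31.4
0.08927751380109984 head heading 38.490882633805164 base 13.472575242806398
tcp [ 0.4708 -0.0327  0.0608] yhead 129.1 j6 -0.92 F [1.8 7.  4.5] t 8.32
-> [0. 0. 0.] [-0.     0.005 -0.077]
[('r', None), ('y', None)]
[('r', (array([228.64589235, 231.66855524]), 3)), ('y', (array([233.08238124, 228.05742634]), 22))]
```

View pics/sw.png

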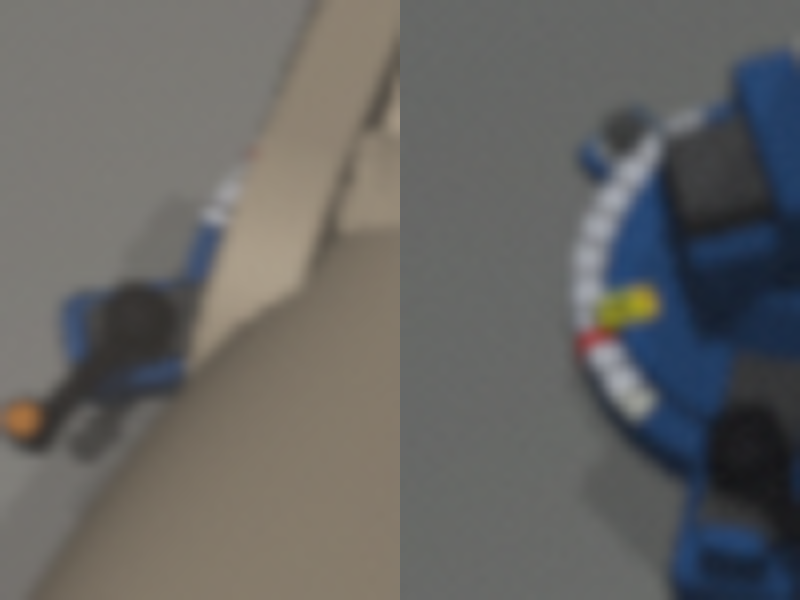

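In the side half, the pointer tip is at about (598,313) and the red mark at (597,343), so a few degrees remain.

```bash
python3 - <<'E'
from h import *
q=np.load("q2.npy"); c=q[:2]
p=viewer.read_camera("side")
for tip in((229.75,229.1),):
    a=at_z(p,tip,.033)[:2]-c; 
    b=at_z(p,(229.6,232.9),.025)[:2]-c
    print(a,b,np.hypot(*a),np.hypot(*b),np.degrees(np.arctan2(a[1],a[0])),np.degrees(np.arctan2(b[1],b[0])))
ctr=blob(p,"y",BOX["side"])[0]; a=at_z(p,ctr,.033)[:2]-c; print("yc",np.hypot(*a),np.degrees(np.arctan2(a[1],a[0])))
th=np.radians(43.5)
for d in(-8,-4,0): print(d,proj(p,[np.r_[c+.07*rz(th+np.radians(d))@[1,0],.033],np.r_[c+.07*rz(th+np.radians(d))@[1,0],.025]]).round(1).tolist())
E
```

```text
[0.04939925 0.04529156] [0.04747817 0.05154903] 0.06701948826057634 0.07008194546462689 42.51606533693049 47.35401682491642
yc 0.058007378083819214 42.46108907532233
-8 [[227.9, 226.7], [228.1, 228.3]]
-4 [[228.3, 228.3], [228.5, 229.9]]
0 [[228.8, 229.8], [229.0, 231.4]]
```

Converted, -0.0075 m is -0.0094, -0.0003 m is -0.0004, -0.083 rad is -0.0415.

```bash
echo '{"deltas":[[-0.0001,-0.0045,0,0,0,-0.02],[-0.0004,-0.0094,0,0,0,-0.0415],[-0.0004,-0.0094,0,0,0,-0.0415],[-0.0004,-0.0094,0,0,0,-0.0415]]}' > rows.txt && python3 -m creep rows.txt
python3 - <<'E'
from h import *
q=np.load("q2.npy"); s=env.get_state(); d=s["tcp_pos"][:2]-q[:2]; print("head heading",np.degrees(np.arctan2(-d[1],-d[0])))
E
echo '{"deltas":[[0,0,0,0,0,0],[0,0,0,0,0,0],[0,0,-0.0625,0,0,0],[0,0,-0.1375,0,0,0],[0,0,-0.2,0,0,0],[0,0,-0.2,0,0,0]]}' > rows.txt && python3 -m creep rows.txt 0.07
python3 - <<'E'
from h import *
q=np.load("q2.npy")
plan([.535,.115,.24],90)
p=viewer.read_camera("side"); y=blob(p,"y",BOX["side"]); print(y); a=at_z(p,y[0],.033)[:2]-q[:2]; print(np.degrees(np.arctan2(a[1],a[0])))
E
```

```text
clock: 8.98
tcp_pos: [0.4757, -0.0381, 0.0608]
orientation: [0.003, -0.374, 0.928, 0.001]
wrist_force: [2.5, 6.1, 4.0]
finger_gap: 0.0315
grip_force: 31.3
head heading 43.180446507009485
clock: 9.72
tcp_pos: [0.4764, -0.0406, 0.2237]
orientation: [0.003, -0.372, 0.928, -0.003]
wrist_force: [0.8, -1.1, -1.0]
finger_gap: 0.0703
grip_force: 0.0
tcp [ 0.4764 -0.0406  0.2237] yhead 133.7 j6 -1.02 F [ 0.8 -1.1 -1. ] t 9.72
-> [-0.1499  0.0719 -0.0162] [-0.005  0.007  0.763]
(array([233.39967159, 229.56847291]), 19)
46.95437489091377
```

```bash
python3 -c "
from h import *
plan([.512,.112,.215],54)"
```

```text
tcp [ 0.4751 -0.0403  0.2212] yhead 133.7 j6 -1.02 F [-0.2  0.7 -0.1] t 9.78
-> [-0.1319  0.0846  0.0062] [-0.002  0.005  1.391]
```

Converted, -0.132 m is -0.165, -0.116 m is -0.145, 1.391 rad is 0.6955.

```bash
echo '{"deltas":[[-0.02,0.0125,0,0,0,0.09],[-0.0413,0.0263,0,0,0,0.18],[-0.0625,0.04,0,0,0,0.27],[-0.0825,0.0525,0,0,0,0.36],[-0.1038,0.0663,0,0,0,0.45],[-0.125,0.0788,0,0,0,0.54],[-0.145,0.0925,0,0,0,0.63],[-0.165,0.1063,0.0063,0,0,0.6955]]}' > rows.txt && python3 -m creep rows.txt 0.03
echo '{"deltas":[[0,0,0,0,0,0],[0,0,0,0,0,0]]}' > rows.txt && python3 -m creep rows.txt
python3 - <<'E'
from h import *
q=np.load("q2.npy"); c=q[:2]
plan([.4754,.1419,.082],53.3)
p=viewer.read_camera("wrist")
pts=proj(p,[np.r_[c+.07*rz(q[2]+np.pi/6)@[1,0],.025],np.r_[c,.03]]); print(pts.round(1))
for k in "oyr": print(k,blob(p,k,(200,150,400,370)))
u,v=pts[0].round().astype(int); x0,y0=max(0,u-50),min(max(0,v-37),309)
print(x0,y0)
cv2.imwrite("pics/w3.png",cv2.resize(p["image"][y0:y0+75,x0:x0+100][:,:,::-1],(800,600),interpolation=cv2.INTER_CUBIC))
import pickle; pickle.dump(p,open("w3.pkl","wb"))
E
```

```text
clock: 10.78
tcp_pos: [0.5098, 0.1134, 0.2126]
orientation: [-0.001, 0.311, 0.95, -0.001]
wrist_force: [-0.4, 0.2, -1.2]
finger_gap: 0.0301
grip_force: 0.0
clock: 11.02
tcp_pos: [0.5097, 0.1126, 0.2132]
orientation: [-0.001, 0.308, 0.951, -0.001]
wrist_force: [0.6, -0.5, 0.9]
finger_gap: 0.0301
grip_force: 0.0
tcp [0.5097 0.1126 0.2132] yhead 54.12 j6 0.69 F [ 0.6 -0.5  0.9] t 11.03
-> [0.0448 0.0039 0.1313] [-0.002 -0.001  0.014]
[[262.7 245.2]
 [198.1 236.2]]
o (array([263.7486631, 244.5315508]), 6)
y None
r (array([266.73880397, 244.89005095]), 23)
213 208
```

View pics/w3.png

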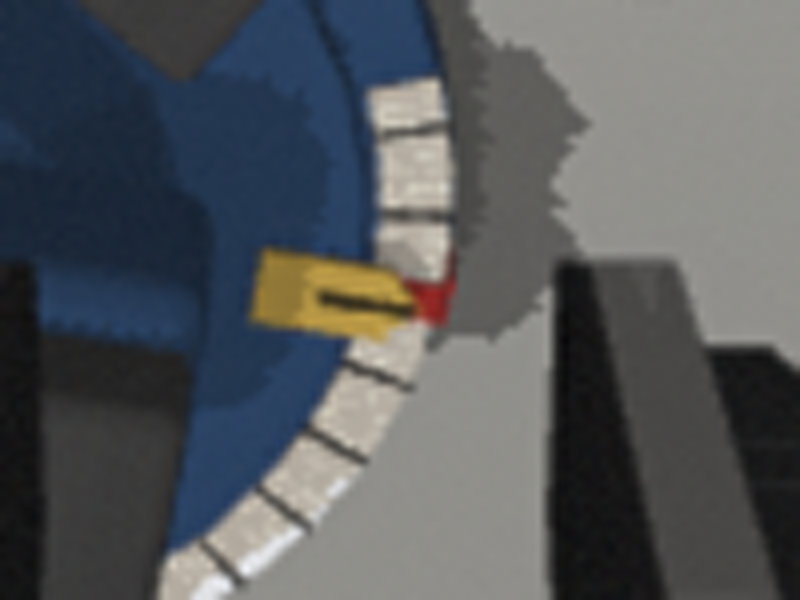

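The crop shows the pointer tip at (415,309), touching the red mark, which is centred at about (430,300). The scale ticks are clear, so I'll fit the base to them.

```bash
python3 - <<'E'
from h import *
import pickle; p=pickle.load(open("w3.pkl","rb")); q=np.load("q2.npy")
pix=lambda x,y:np.array([213+(x+.5)/8-.5,208+(y+.5)/8-.5])
tk={50:(412,130),40:(417,215),20:(377,374),10:(335,447),0:(285,508),-10:(222,564)}
def f(b): return np.concatenate([proj(p,np.r_[b[:2]+.07*rz(b[2]+np.radians(d))@[1,0],.025])[0]-pix(*t) for d,t in tk.items()])
r=least_squares(f,q[:3]); b=r.x; print(b,np.degrees(b[2]),r.fun.round(1))
for n,t,z in(("tip",(415,309),.033),("line0",(320,297),.033),("red",(430,300),.025),("line0",(285,288),.033)):
    a=at_z(p,pix(*t),z)[:2]-b[:2]; print(n,np.hypot(*a),np.degrees(np.arctan2(a[1],a[0])-b[2]))
E
```

```text
[0.53994039 0.02416551 0.22149386] 12.690663183135667 [-0.1  0.4 -0.2  0.2  0.1  0.1  0.3 -0.2 -0.  -0.1 -0.  -0.5]
tip 0.07068774859132547 32.14973149580118
line0 0.057977499210441964 31.838951793958586
red 0.07353634550190435 30.320674593133095
line0 0.05319551755438194 32.39933302978994
```

```bash
python3 -c "
from h import *
plan([.4738,-.0363,.19],132)"
```

```text
tcp [0.5099 0.1124 0.2136] yhead 54.08 j6 0.69 F [-0.   0.4 -0.6] t 11.07
-> [-0.058  -0.1416  0.0237] [-0.    -0.002 -1.36 ]
```

Converted, -0.1416 m is -0.177, -0.124 m is -0.155, -1.36 rad is -0.68.

```bash
echo '{"deltas":[[-0.0088,-0.0225,0,0,0,-0.085],[-0.0175,-0.0438,0,0,0,-0.17],[-0.0275,-0.0663,0,0,0,-0.255],[-0.0363,-0.0888,0,0,0,-0.34],[-0.045,-0.1113,0,0,0,-0.425],[-0.0538,-0.1325,0,0,0,-0.51],[-0.0625,-0.155,0.0125,0,0,-0.595],[-0.0725,-0.177,0.025,0,0,-0.68]]}' > rows.txt && python3 -m creep rows.txt 0.07
echo '{"deltas":[[0,0,0,0,0,0],[0,0,0,0,0,0]]}' > rows.txt && python3 -m creep rows.txt
python3 -c "
from h import *
plan([.4738,-.0363,.061],132)"
```

```text
clock: 12.08
tcp_pos: [0.4738, -0.037, 0.1942]
orientation: [0.0, -0.361, 0.933, -0.0]
wrist_force: [0.3, -0.3, 0.5]
finger_gap: 0.0703
grip_force: 0.0
clock: 12.32
tcp_pos: [0.4742, -0.0359, 0.1946]
orientation: [0.0, -0.357, 0.934, -0.0]
wrist_force: [0.2, 0.0, 0.2]
finger_gap: 0.0698
grip_force: 0.0
tcp [ 0.4742 -0.0359  0.1946] yhead 131.8 j6 -0.97 F [0.2 0.  0.2] t 12.32
-> [ 0.0007 -0.      0.1336] [-0.     0.    -0.004]
```

Converted, 0.132 m is 0.165, 0.1 m is 0.125.

```bash
echo '{"deltas":[[0,0,0.0625,0,0,0],[0,0,0.125,0,0,0],[0,0,0.165,0,0,0],[0,0,0.165,0,0,0],[0,0,0.165,0,0,0]]}' > rows.txt && python3 -m creep rows.txt
echo '{"deltas":[[0,0,0,0,0,0],[0,0,0,0,0,0],[0,0,0,0,0,0],[0,0,0,0,0,0],[0,0,0,0,0,0],[0,0,0,0,0,0]]}' > rows.txt && python3 -m creep rows.txt 0.0 30
echo '{"deltas":[[0,0,0,0,0,0],[0,0,0,0,0,0],[0,0,-0.0625,0,0,0],[0,0,-0.1375,0,0,0],[0,0,-0.1875,0,0,0],[0,0,-0.1875,0,0,0]]}' > rows.txt && python3 -m creep rows.txt 0.07
python3 -c "
from h import *
plan([.512,.112,.215],54)"
```

```text
clock: 12.95
tcp_pos: [0.4754, -0.0356, 0.0637]
orientation: [0.001, -0.358, 0.934, -0.001]
wrist_force: [0.1, 0.1, 1.0]
finger_gap: 0.0695
grip_force: 0.0
clock: 13.7
tcp_pos: [0.4756, -0.0361, 0.0639]
orientation: [0.001, -0.358, 0.934, -0.001]
wrist_force: [-1.0, -0.9, 6.8]
finger_gap: 0.0318
grip_force: 29.3
clock: 14.45
tcp_pos: [0.4763, -0.0362, 0.2157]
orientation: [0.003, -0.358, 0.934, -0.002]
wrist_force: [0.5, -1.2, -0.6]
finger_gap: 0.0701
grip_force: 0.0
tcp [ 0.4763 -0.0362  0.2157] yhead 131.95 j6 -0.98 F [ 0.5 -1.2 -0.6] t 14.45
-> [-0.1256  0.0864  0.0006] [-0.002  0.007  1.36 ]
```

The manual's scale: shifts go in shares of 0.8 m and turns go in shares of 2 rad. Converting my numbers, -0.1256 m is -0.157, -0.11 m is -0.1375, 1.36 rad is 0.68.

```bash
echo '{"deltas":[[-0.02,0.0138,0,0,0,0.085],[-0.0388,0.0275,0,0,0,0.17],[-0.0588,0.04,0,0,0,0.255],[-0.0788,0.0538,0,0,0,0.34],[-0.0975,0.0675,0,0,0,0.425],[-0.1175,0.0813,0,0,0,0.51],[-0.1375,0.0938,0,0,0,0.595],[-0.157,0.108,0,0,0.0025,0.68]]}' > rows.txt && python3 -m creep rows.txt 0.03
echo '{"deltas":[[0,0,0,0,0,0],[0,0,0,0,0,0]]}' > rows.txt && python3 -m creep rows.txt
cat >> h.py <<'E'
import pickle
def wlook(name,save_png=True):
    p=viewer.read_camera("wrist"); pickle.dump(p,open(name+".pkl","wb"))
    b=np.array([.5399,.0242,.2215]); u,v=proj(p,np.r_[b[:2]+.07*rz(b[2]+np.pi/6)@[1,0],.025])[0].round().astype(int)
    x0,y0=max(0,u-50),min(max(0,v-37),309); print("crop",x0,y0)
    cv2.imwrite(f"pics/{name}.png",cv2.resize(p["image"][y0:y0+75,x0:x0+100][:,:,::-1],(800,600),interpolation=cv2.INTER_CUBIC))
E
python3 -c "
from h import *
plan([.4754,.1419,.082],53.3)
wlook('w4')"
```

```text
clock: 15.45
tcp_pos: [0.5091, 0.1131, 0.2105]
orientation: [-0.003, 0.311, 0.95, -0.001]
wrist_force: [0.3, -0.3, 0.4]
finger_gap: 0.0297
grip_force: 0.0
clock: 15.7
tcp_pos: [0.5092, 0.1122, 0.2112]
orientation: [-0.003, 0.308, 0.951, -0.001]
wrist_force: [-0.2, 0.7, -0.4]
finger_gap: 0.0298
grip_force: 0.0
tcp [0.5092 0.1122 0.2112] yhead 54.16 j6 0.69 F [-0.2  0.7 -0.4] t 15.7
-> [0.0442 0.0048 0.1294] [-0.004 -0.005  0.015]
crop 214 209
```

View pics/w4.png

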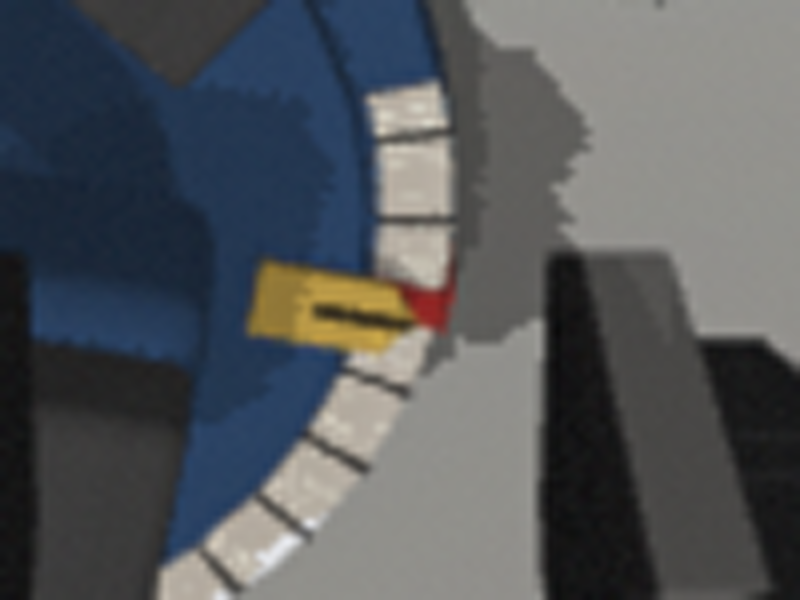

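The pointer tip is now at (413,321), and the line starts at (317,310). The red mark is at (432,308), and the ticks are at about (412,135), (417,218), (377,380), (335,452), (283,516) and (220,570).

```bash
python3 - <<'E'
from h import *
def run(f_,x0,y0,tk,pts):
    p=pickle.load(open(f_,"rb")); pix=lambda x,y:np.array([x0+(x+.5)/8-.5,y0+(y+.5)/8-.5])
    f=lambda b:np.concatenate([proj(p,np.r_[b[:2]+.07*rz(b[2]+np.radians(d))@[1,0],.025])[0]-pix(*t) for d,t in tk.items()])
    r=least_squares(f,[.54,.024,.22]); b=r.x; print(b,r.fun.round(1))
    for n,t,z in pts:
        a=at_z(p,pix(*t),z)[:2]-b[:2]; print(n,np.hypot(*a).round(4),np.degrees(np.arctan2(a[1],a[0])-b[2]).round(2))
    for d in (29,30,31,32):  # where the tip would be in the crop
        u=proj(p,np.r_[b[:2]+.07*rz(b[2]+np.radians(d))@[1,0],.033])[0]; print(d,((u-[x0,y0]+.5)*8-.5).round(0))
    # yellow centroid
    m=blob(p,"y",(x0,y0,x0+100,y0+75))
    h=cv2.cvtColor(p["image"],cv2.COLOR_RGB2HSV); mm=(h[...,0]>16)&(h[...,0]<36)&(h[...,1]>120)&(h[...,2]>60); k=np.zeros_like(mm);k[y0:y0+75,x0:x0+100]=1
    ys,xs=np.nonzero(mm&k); c=(xs.mean(),ys.mean()); a=at_z(p,c,.033)[:2]-b[:2]; print("ycent",len(xs),np.hypot(*a),np.degrees(np.arctan2(a[1],a[0])-b[2]))
run("w3.pkl",213,208,{50:(412,130),40:(417,215),20:(377,374),10:(335,447),0:(285,508),-10:(222,564)},[("tip",(415,309),.033),("l0",(320,297),.033),("red",(430,300),.025)])
run("w4.pkl",214,209,{50:(412,135),40:(417,218),20:(377,380),10:(335,452),0:(283,516),-10:(220,570)},[("tip",(413,321),.033),("l0",(317,310),.033),("red",(432,308),.025)])
E
```

```text
[0.53994039 0.02416551 0.22149386] [-0.1  0.4 -0.2  0.2  0.1  0.1  0.3 -0.2 -0.  -0.1 -0.  -0.5]
tip 0.0707 32.15
l0 0.058 31.84
red 0.0735 30.32
29 [404. 334.]
30 [406. 326.]
31 [408. 318.]
32 [410. 309.]
ycent 156 0.05893659359946035 32.311773739797694
[0.53984953 0.02418796 0.22163235] [-0.1  0.3 -0.2  0.4  0.   0.1  0.2 -0.1  0.1 -0.3  0.  -0.5]
tip 0.0706 31.34
l0 0.0579 30.66
red 0.0739 30.05
29 [404. 339.]
30 [406. 331.]
31 [408. 323.]
32 [410. 315.]
ycent 157 0.05898413805041452 31.143788685410183
```

Converted, -0.1406 m is -0.1758, -0.124 m is -0.155, -1.36 rad is -0.68.

```bash
echo '{"deltas":[[-0.0088,-0.0225,0,0,0,-0.085],[-0.0175,-0.0438,0,0,0,-0.17],[-0.0275,-0.0663,0,0,0,-0.255],[-0.0363,-0.0888,0,0,0,-0.34],[-0.045,-0.1113,0,0,0,-0.425],[-0.0538,-0.1325,0,0,0,-0.51],[-0.0625,-0.155,0.0125,0,0,-0.595],[-0.0713,-0.1758,0.025,0.001,-0.0025,-0.68]]}' > rows.txt && python3 -m creep rows.txt 0.07
echo '{"deltas":[[0,0,0,0,0,0],[0,0,0,0,0,0]]}' > rows.txt && python3 -m creep rows.txt
python3 -c "
from h import *
plan([.4756,-.0361,.0635],132)"
```

```text
clock: 16.75
tcp_pos: [0.4729, -0.0361, 0.1922]
orientation: [-0.0, -0.361, 0.933, -0.001]
wrist_force: [0.2, -0.2, 0.3]
finger_gap: 0.07
grip_force: 0.0
clock: 17.0
tcp_pos: [0.4733, -0.0348, 0.1928]
orientation: [-0.0, -0.357, 0.934, -0.001]
wrist_force: [0.2, -0.5, 0.0]
finger_gap: 0.07
grip_force: 0.0
tcp [ 0.4733 -0.0348  0.1928] yhead 131.79 j6 -0.97 F [ 0.2 -0.5  0. ] t 17.0
-> [-0.001  -0.0023  0.1293] [-0.002 -0.001 -0.004]
```

Converted, 0.129 m is 0.1613, -0.002 m is -0.0025.

```bash
echo '{"deltas":[[0,-0.0013,0.0625,0,0,0],[0,-0.0025,0.125,0,0,0],[0,-0.0025,0.1613,0,0,0],[0,-0.0025,0.1613,0,0,0],[0,-0.0025,0.1613,0,0,0]]}' > rows.txt && python3 -m creep rows.txt
echo '{"deltas":[[0,0,0,0,0,0],[0,0,0,0,0,0],[0,0,0,0,0,0],[0,0,0,0,0,0],[0,0,0,0,0,0]]}' > rows.txt && python3 -m creep rows.txt 0.0 30
python3 -c "
from h import *
plan([.4744,-.0348,.0635],130.8)"
```

```text
clock: 17.62
tcp_pos: [0.4759, -0.0364, 0.0648]
orientation: [0.0, -0.358, 0.934, -0.001]
wrist_force: [-0.1, -0.4, 0.1]
finger_gap: 0.0699
grip_force: 0.0
clock: 18.25
tcp_pos: [0.4754, -0.0364, 0.0648]
orientation: [0.001, -0.358, 0.934, -0.001]
wrist_force: [-1.2, 0.9, 6.3]
finger_gap: 0.0315
grip_force: 29.3
tcp [ 0.4754 -0.0364  0.0648] yhead 132.0 j6 -0.98 F [-1.2  0.9  6.3] t 18.25
-> [-0.0003  0.0019  0.0013] [-0.003  0.     0.021]
```

Converted, 0.0019 m is 0.0024, 0.001 m is 0.0013, 0.021 rad is 0.0105.

```bash
echo '{"deltas":[[0,0.0013,0,0,0,0.005],[0,0.0024,0,0,0,0.0105],[0,0.0024,0,0,0,0.0105],[0,0.0024,0,0,0,0.0105]]}' > rows.txt && python3 -m creep rows.txt
echo '{"deltas":[[0,0,0,0,0,0],[0,0,0,0,0,0],[0,0,-0.0625,0,0,0],[0,0,-0.1375,0,0,0],[0,0,-0.1875,0,0,0],[0,0,-0.1875,0,0,0]]}' > rows.txt && python3 -m creep rows.txt 0.07
python3 -c "
from h import *
plan([.512,.112,.215],54)"
```

```text
clock: 18.75
tcp_pos: [0.4741, -0.035, 0.0648]
orientation: [0.001, -0.348, 0.937, -0.001]
wrist_force: [-1.8, 0.7, 6.9]
finger_gap: 0.0313
grip_force: 29.1
clock: 19.5
tcp_pos: [0.4756, -0.0354, 0.2169]
orientation: [0.003, -0.348, 0.937, -0.003]
wrist_force: [-0.3, 0.0, 0.0]
finger_gap: 0.0698
grip_force: 0.0
tcp [ 0.4756 -0.0354  0.2169] yhead 130.74 j6 -0.95 F [-0.3  0.   0. ] t 19.5
-> [-0.1237  0.088   0.0017] [-0.004  0.007  1.339]
```

Converted, -0.1237 m is -0.1546, -0.11 m is -0.1375, 1.339 rad is 0.6695.

```bash
echo '{"deltas":[[-0.02,0.0138,0,0,0,0.085],[-0.0388,0.0275,0,0,0,0.17],[-0.0588,0.0413,0,0,0,0.255],[-0.0788,0.055,0,0,0,0.34],[-0.0975,0.0688,0,0,0,0.425],[-0.1175,0.0825,0,0,0,0.51],[-0.1375,0.0963,0,0,0.0025,0.595],[-0.1546,0.11,0,-0.002,0.0035,0.6695]]}' > rows.txt && python3 -m creep rows.txt 0.03
echo '{"deltas":[[0,0,0,0,0,0],[0,0,0,0,0,0]]}' > rows.txt && python3 -m creep rows.txt
python3 - <<'E'
from h import *
plan([.4754,.1419,.082],53.3)
wlook('w5'); p=pickle.load(open("w5.pkl","rb"))
h=cv2.cvtColor(p["image"],cv2.COLOR_RGB2HSV); mm=(h[...,0]>16)&(h[...,0]<36)&(h[...,1]>120)&(h[...,2]>60); k=np.zeros_like(mm);k[205:290,210:320]=1
ys,xs=np.nonzero(mm&k); a=at_z(p,(xs.mean(),ys.mean()),.033)[:2]-[.5399,.02418]; print("ycent",len(xs),np.hypot(*a),np.degrees(np.arctan2(a[1],a[0])-.2216))
o=blob(p,"o",(200,100,400,235)); X=at_z(p,o[0],.1); print(o,X)
E
```

```text
clock: 20.5
tcp_pos: [0.5091, 0.1132, 0.2114]
orientation: [-0.005, 0.311, 0.95, -0.001]
wrist_force: [0.5, -0.1, -0.5]
finger_gap: 0.0299
grip_force: 0.0
clock: 20.75
tcp_pos: [0.5091, 0.1122, 0.2123]
orientation: [-0.004, 0.308, 0.951, -0.001]
wrist_force: [0.6, -0.1, 0.3]
finger_gap: 0.0298
grip_force: 0.0
tcp [0.5091 0.1122 0.2123] yhead 54.17 j6 0.69 F [ 0.6 -0.1  0.3] t 20.75
-> [0.0438 0.0049 0.1306] [-0.004 -0.007  0.015]
crop 214 210
ycent 155 0.05876926469494391 29.930568256784973
(array([255.27165202, 130.61004256]), 230) [0.47565573 0.14137243 0.1       ]
```

View pics/w5.png

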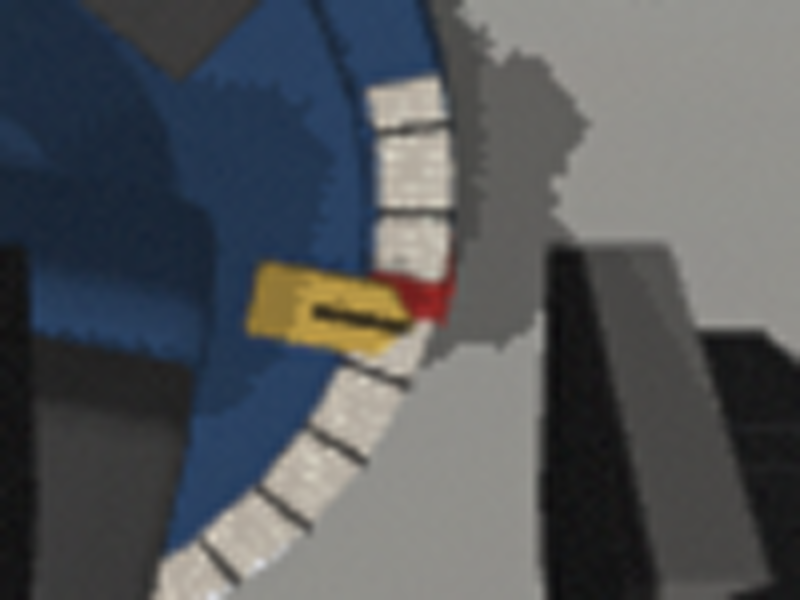

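The pointer tip is at (410,323), and with parallax removed the pointer reads about 29.9–30°, which is on the mark. Next I descend round the handle.

Converted, 0.05 m is 0.0625, 0.0434 m is 0.0543, -0.007 rad is -0.0035.

```bash
python3 -c "
from h import *
plan([.4757,.1414,.082],55)"
echo '{"deltas":[[0.025,0.005,0,-0.002,-0.0035,0],[0.0543,0.0063,0.0125,-0.002,-0.0035,0],[0.0543,0.0063,0.0625,-0.002,-0.0035,0],[0.0543,0.0063,0.0625,-0.002,-0.0035,0]]}' > rows.txt && python3 -m creep rows.txt
python3 -c "
from h import *
plan([.4757,.1414,.082],55)"
```

```text
tcp [0.5092 0.112  0.2126] yhead 54.12 j6 0.69 F [-0.4  0.2  0.1] t 20.8
-> [0.0435 0.0046 0.1308] [-0.004 -0.007 -0.015]
clock: 21.3
tcp_pos: [0.4739, 0.1423, 0.1614]
orientation: [-0.002, 0.308, 0.951, -0.001]
wrist_force: [0.1, -0.6, 0.5]
finger_gap: 0.03
grip_force: 0.0
tcp [0.4739 0.1423 0.1614] yhead 54.09 j6 0.76 F [ 0.1 -0.6  0.5] t 21.3
-> [-0.0023  0.0005  0.0794] [-0.002 -0.003 -0.016]
```

Converted, 0.08 m is 0.1, -0.002 m is -0.0025, -0.015 rad is -0.0075.

```bash
echo '{"deltas":[[-0.0025,0,0.05,0,0,-0.0075],[-0.0025,0,0.1,0,0,-0.0075],[-0.0025,0,0.1,0,0,-0.0075],[-0.0025,0,0.1,0,0,-0.0075]]}' > rows.txt && python3 -m creep rows.txt
cat >> h.py <<'E'
KN=np.array([.5206,.1100])
def feel():
    s=env.get_state(); d=s["tcp_pos"][:2]-KN; a=np.arctan2(d[1],d[0]); t=np.array([-np.sin(a),np.cos(a)]); u=d/np.hypot(*d)
    F=s["wrist_force"]; w,x,y,z=s["orientation"]; R=Ro.from_quat([x,y,z,w]).as_matrix(); yh=np.arctan2(R[1,1],R[0,1])
    print("t",round(s["clock"],2),"r",np.hypot(*d).round(4),"k_tcp",(a-.2216-1.25).round(3),"yh err",round(np.degrees(a-np.pi/2-yh),1),"z",s["tcp_pos"][2].round(4),"push",(F[:2]@t).round(2),"rad",(F[:2]@u).round(2),"Fz",F[2].round(1),"grip",round(float(s["grip_force"]),1))
E
python3 -c "
from h import *
feel()"
```

```text
clock: 21.8
tcp_pos: [0.4801, 0.1412, 0.0854]
orientation: [0.002, 0.302, 0.953, 0.001]
wrist_force: [0.3, 0.1, -0.0]
finger_gap: 0.0301
grip_force: 0.0
t 21.8 r 0.0512 k_tcp 1.014 yh err -2.5 z 0.0854 push -0.24 rad -0.21 Fz -0.0 grip 0.0
```

Converted, 0.0268 m is 0.0335, 0.0183 m is 0.0229, 0.53 rad is 0.265.

```bash
echo '{"deltas":[[0.0044,0,0.0038,0,0,0.01],[0.0034,0.0116,0.0038,0,0,0.095],[0.0005,0.0229,0.0038,0,0,0.18],[-0.0044,0.0335,0.0038,0,0,0.265],[-0.0044,0.0335,0.0038,0,0,0.265]]}' > rows.txt && python3 -m creep rows.txt
python3 -c "
from h import *
feel()"
```

```text
clock: 22.42
tcp_pos: [0.4982, 0.1615, 0.0816]
orientation: [0.001, 0.54, 0.842, 0.001]
wrist_force: [0.0, 1.1, 0.4]
finger_gap: 0.03
grip_force: 0.0
t 22.43 r 0.0561 k_tcp 0.509 yh err -1.1 z 0.0816 push -0.48 rad 1.01 Fz 0.4 grip 0.0
```

Converted, 0.0163 m is 0.0204, 0.0109 m is 0.0136, 0.3 rad is 0.15.

```bash
echo '{"deltas":[[-0.0004,0.0069,0,0,0,0.05],[-0.0014,0.0136,0,0,0,0.1],[-0.0031,0.0204,0,0,0,0.15],[-0.0031,0.0204,0,0,0,0.15]]}' > rows.txt && python3 -m creep rows.txt
python3 -c "
from h import *
feel()"
echo '{"deltas":[[-0.0004,0.0069,0,0,0,0.05],[-0.0014,0.0136,0,0,0,0.1],[-0.0014,0.0136,0,0,0,0.1]]}' > rows.txt && python3 -m creep rows.txt
python3 -c "
from h import *
feel()"
```

```text
clock: 22.92
tcp_pos: [0.5132, 0.1655, 0.0811]
orientation: [0.001, 0.659, 0.752, 0.001]
wrist_force: [0.2, -0.5, 1.0]
finger_gap: 0.0303
grip_force: 0.0
t 22.93 r 0.056 k_tcp 0.231 yh err 0.0 z 0.0811 push -0.08 rad -0.54 Fz 1.0 grip 0.0
clock: 23.3
tcp_pos: [0.5237, 0.1658, 0.0808]
orientation: [0.0, 0.731, 0.683, 0.001]
wrist_force: [-0.8, 0.6, -0.1]
finger_gap: 0.0301
grip_force: 0.3
t 23.3 r 0.0559 k_tcp 0.043 yh err 0.7 z 0.0808 push 0.88 rad 0.6 Fz -0.1 grip 0.3
```

Converted, 0.0082 m is 0.0103, 0.0041 m is 0.0051, 0.15 rad is 0.075.

```bash
echo '{"deltas":[[-0.0003,0.0051,0,0,0,0.0375],[-0.0008,0.0103,0,0,0,0.075],[-0.0008,0.0103,0,0,0,0.075]]}' > rows.txt && python3 -m creep rows.txt >/dev/null
python3 -c "
from h import *
feel()"
echo '{"deltas":[[-0.0003,0.0051,0,0,0,0.0375],[-0.0008,0.0103,0,0,0,0.075],[-0.0008,0.0103,0,0,0,0.075]]}' > rows.txt && python3 -m creep rows.txt >/dev/null
python3 -c "
from h import *
feel()"
```

```text
t 23.68 r 0.0556 k_tcp -0.09 yh err 1.7 z 0.0805 push 3.48 rad -0.61 Fz 0.8 grip 1.7
t 24.05 r 0.0553 k_tcp -0.227 yh err 2.4 z 0.0803 push 4.64 rad -0.19 Fz 2.0 grip 2.3
```

Converted, 0.0082 m is 0.0103, 0.0041 m is 0.0051, 0.15 rad is 0.075.

```bash
echo '{"deltas":[[-0.0003,0.0051,0,0,0,0.0375],[-0.0008,0.0103,0,0,0,0.075],[-0.0008,0.0103,0,0,0,0.075]]}' > rows.txt && python3 -m creep rows.txt >/dev/null
python3 -c "
from h import *
feel()"
echo '{"deltas":[[-0.0003,0.0051,0,0,0,0.03],[-0.0008,0.0103,0,0,0,0.065],[-0.0008,0.0103,0,0,0,0.065]]}' > rows.txt && python3 -m creep rows.txt >/dev/null
python3 -c "
from h import *
feel()"
```

```text
t 24.43 r 0.055 k_tcp -0.362 yh err 3.3 z 0.0802 push 5.9 rad -0.85 Fz 2.2 grip 3.3
t 24.8 r 0.0549 k_tcp -0.493 yh err 3.2 z 0.08 push 9.24 rad -0.03 Fz 1.3 grip 4.6
```

Converted, 0.0082 m is 0.0103, 0.0041 m is 0.0051, 0.13 rad is 0.065.

```bash
echo '{"deltas":[[-0.0003,0.0051,0,0,0,0.0325],[-0.0008,0.0103,0,0,0,0.065],[-0.0008,0.0103,0,0,0,0.065]]}' > rows.txt && python3 -m creep rows.txt >/dev/null
python3 -c "
from h import *
feel()"
echo '{"deltas":[[0,0.0013,0,0,0,0.005],[0,0.0025,0,0,0,0.01]]}' > rows.txt && python3 -m creep rows.txt
python3 -c "
from h import *
feel()"
```

```text
t 25.18 r 0.0549 k_tcp -0.628 yh err 2.8 z 0.08 push 10.52 rad 0.94 Fz 2.5 grip 5.6
clock: 25.42
tcp_pos: [0.5579, 0.1503, 0.0799]
orientation: [-0.004, 0.926, 0.378, -0.001]
wrist_force: [-10.1, 11.3, 2.7]
finger_gap: 0.03
grip_force: 7.2
t 25.43 r 0.0549 k_tcp -0.648 yh err 2.8 z 0.0799 push 15.09 rad 1.37 Fz 2.7 grip 7.2
```

```bash
python3 -c "
from h import *
for i in range(8):
    viewer.read_camera('side'); feel()"
```

```text
t 25.48 r 0.055 k_tcp -0.653 yh err 2.5 z 0.0799 push 13.18 rad 1.96 Fz 2.6 grip 6.5
t 25.52 r 0.055 k_tcp -0.653 yh err 2.5 z 0.0799 push 13.42 rad 1.28 Fz 1.9 grip 6.5
t 25.57 r 0.055 k_tcp -0.653 yh err 2.5 z 0.0799 push 12.66 rad 1.72 Fz 2.4 grip 6.4
t 25.62 r 0.055 k_tcp -0.653 yh err 2.5 z 0.0799 push 12.48 rad 0.59 Fz 1.5 grip 6.4
t 25.68 r 0.055 k_tcp -0.653 yh err 2.5 z 0.0799 push 13.16 rad 0.86 Fz 2.5 grip 6.4
t 25.73 r 0.055 k_tcp -0.652 yh err 2.5 z 0.0799 push 12.67 rad 0.88 Fz 2.5 grip 6.4
t 25.77 r 0.055 k_tcp -0.653 yh err 2.5 z 0.0799 push 13.23 rad 1.72 Fz 2.3 grip 6.4
t 25.82 r 0.055 k_tcp -0.653 yh err 2.5 z 0.0799 push 13.65 rad 1.07 Fz 2.0 grip 6.4
```

Converted, 0.001 m is 0.0013, 0.02 rad is 0.01.

```bash
echo '{"deltas":[[0,0.0013,0,0,0,0.01]]}' > rows.txt && python3 -m creep rows.txt >/dev/null; python3 -c "
from h import *
feel()"
echo '{"deltas":[[0,0.0019,0,0,0,0.01]]}' > rows.txt && python3 -m creep rows.txt >/dev/null; python3 -c "
from h import *
feel()
for i in range(5):
    viewer.read_camera('side'); feel()"
```

```text
t 25.95 r 0.0548 k_tcp -0.664 yh err 3.0 z 0.0799 push 14.91 rad 0.25 Fz 2.3 grip 6.6
t 26.07 r 0.0549 k_tcp -0.69 yh err 2.7 z 0.0799 push 14.53 rad 1.29 Fz 1.7 grip 6.8
t 26.12 r 0.055 k_tcp -0.694 yh err 2.5 z 0.0799 push 13.93 rad 0.35 Fz 2.1 grip 6.9
t 26.18 r 0.055 k_tcp -0.693 yh err 2.5 z 0.0799 push 13.02 rad 1.29 Fz 2.5 grip 6.8
t 26.23 r 0.055 k_tcp -0.694 yh err 2.4 z 0.0799 push 13.56 rad 0.17 Fz 2.5 grip 6.8
t 26.27 r 0.055 k_tcp -0.693 yh err 2.5 z 0.0799 push 13.26 rad 1.85 Fz 2.8 grip 6.8
t 26.32 r 0.055 k_tcp -0.694 yh err 2.4 z 0.0799 push 13.52 rad 1.6 Fz 2.3 grip 6.8
```

Converted, 0.002 m is 0.0025, 0.001 m is 0.0013, 0.02 rad is 0.01.

```bash
echo '{"deltas":[[0,0.0013,0,0,0,0.005],[0,0.0025,0,0,0,0.01]]}' > rows.txt && python3 -m creep rows.txt >/dev/null; python3 -c "
from h import *
feel()
for i in range(4):
    viewer.read_camera('side'); feel()"
echo '{"deltas":[[0,-0.0038,0,0,0,0],[0,-0.0088,0,0,0,0],[0,-0.0088,0,0,0,0]]}' > rows.txt && python3 -m creep rows.txt
echo '{"deltas":[[0,0,-0.0375,0,0,0],[0,0,-0.0875,0,0,0],[0,0,-0.15,0,0,0],[0,0,-0.2,0,0,0],[0,0,-0.2,0,0,0]]}' > rows.txt && python3 -m creep rows.txt
python3 - <<'E'
from h import *
p=viewer.read_camera("wrist")
o=blob(p,"o",(150,100,400,260)); X=at_z(p,o[0],.097); d=X[:2]-KN; print(o,X,np.hypot(*d),"k",np.arctan2(d[1],d[0])-1.4716)
plan([.512,.112,.215],54)
h=cv2.cvtColor(p["image"],cv2.COLOR_RGB2HSV); mm=(h[...,0]>22)&(h[...,0]<36)&(h[...,1]>120)&(h[...,2]>60)
ys,xs=np.nonzero(mm); print(len(xs)); 
if len(xs): a=at_z(p,(xs.mean(),ys.mean()),.033)[:2]-[.5399,.02418]; print("ycent",xs.mean(),ys.mean(),np.hypot(*a),np.degrees(np.arctan2(a[1],a[0])-.2216))
cv2.imwrite("pics/w6.png",p["image"][:,:,::-1])
E
```

```text
t 26.57 r 0.0551 k_tcp -0.722 yh err 1.9 z 0.0799 push 16.37 rad 0.88 Fz 2.5 grip 7.9
t 26.62 r 0.0551 k_tcp -0.722 yh err 2.0 z 0.0799 push 14.83 rad 0.88 Fz 1.8 grip 7.5
t 26.68 r 0.0551 k_tcp -0.723 yh err 1.9 z 0.0798 push 14.77 rad 1.1 Fz 1.9 grip 7.4
t 26.73 r 0.0551 k_tcp -0.722 yh err 1.9 z 0.0799 push 13.84 rad 1.08 Fz 2.5 grip 7.4
t 26.77 r 0.0551 k_tcp -0.722 yh err 2.0 z 0.0799 push 15.9 rad 2.77 Fz 2.2 grip 7.4
clock: 27.15
tcp_pos: [0.5608, 0.1494, 0.081]
orientation: [0.0, 0.938, 0.348, 0.002]
wrist_force: [-0.7, 1.5, 0.1]
finger_gap: 0.03
grip_force: 0.9
clock: 27.78
tcp_pos: [0.563, 0.149, 0.2451]
orientation: [0.001, 0.938, 0.347, 0.005]
wrist_force: [0.9, 0.4, 0.1]
finger_gap: 0.0302
grip_force: 0.0
(array([240.7310323 , 181.00328154]), 148) [0.55498309 0.15090162 0.097     ] 0.05343350211212348 k -0.5998322665890486
tcp [0.5619 0.1489 0.2427] yhead -49.37 j6 2.55 F [ 0.5  0.7 -0.1] t 27.82
-> [-0.062  -0.0046  0.0273] [ 8.000e-03 -1.000e-03 -1.804e+00]
16
ycent 317.9375 189.375 0.06606338486874849 30.226608896761093
```

View pics/w6.png

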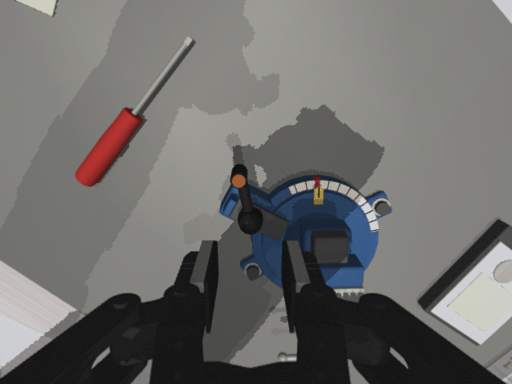

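The pointer at (318,192) stands in line with the red mark at (317,183). The handle at (240,181) stayed where it was tightened, the gripper is clear, and the bystanders haven't been touched. Handing in.

```bash
python3 -c "
from h import *
print(env.hand_in())"
```

```text
the job is handed in; nothing more can be done
None
```

The vise head stands at the 30 degree mark (I measure about 30°) and is clamped with a push of about 15 N at the handle (highest reading 16.4 N); the job is handed in at about 28 s, with no verdict shown.

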